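# Flip the sample tag of the tested ring box

## Robot

A 6-joint arm with a two-finger parallel gripper is mounted at the origin on a cart in front of the work surface, level with it; the furniture and walls round the work are solid. World frame = base frame: x ahead of the robot, y to its left, z up, the work surface at z = 0. Lengths are in m, angles in rad, forces in N, time in s.
With the tool pointing down it reaches from about 0.35 to 0.775 m from the base axis. Payload 5.5 kg.
Tool frame: the origin (TCP) lies at the very end of the fingers, on their centre line; the grasp point (between the pads) lies 19 mm behind it; z points along the fingers, y is the direction in which the jaws open and shut (so a half turn about z gives the same grasp; the last joint's range is limited). The gripper opens to 85 mm and grips with 20 to 120 N. Pads are 22 mm wide; open, the fingers measure 114 mm over their backs; the gripper's body (76 mm by 85 mm) begins 54 mm behind the grasp point. The pads swing forward as they close: fully open they stand 13 mm farther back than shut.
Start: joints at [1.163, 0.313, 0.046, 1.304, 0, 1.431], TCP at [0.152, 0.555, 0.231] pointing down, gripper open.
Joint ranges: [-2.76, 2.76], [-0.86, 1.69], [-1.03, 1.26], [-2.2, 2.34], [-1.47, 1.5], [-3.14, 3.14]. Speed limits (rad/s): [2.57, 2.57, 3.14, 3.14, 3.14, 3.14].

## Interface

Orientations are given as a unit quaternion [w, x, y, z].
In Python, from workcell import get_state, vision, workorder, silhouettes, tip_of gives the robot as it stands.
- The arm moves only by the shell command python3 -m inch 'ROWS' [FORCE]. ROWS is JSON, a list of rows, each a list of 7 numbers: the shift along the tool's x, y, z in cm, then the turn, a rotation vector about the tool's x, y, z in degrees, then the finger opening in cm, from 0 to 8.54. In form: [[dx, dy, dz, rx, ry, rz, hand], ...]. A call has 1 to 5 rows; each row shifts and turns the commanded pose from where the row before left it, along the tool's axes as they then stand; what a row does not reach is not made up. A row lasts 1/10 s, in which the tool goes at most 50 mm and 8.59 degrees, less where a joint would pass 70% of its speed; a pose out of reach is approached as far as the arm can. A call with a gripper value outside its range is refused whole. The fingers move at their own pace and stop on an object; FORCE is the grip in N (left out, the last holds). Time passes only in rows, so rows that do not move let the fingers close. It gives the time, the measured TCP pose, the force and the opening at its end, in the units of the state.
- get_state(): the state, without advancing time (a new reading comes with each control period).
- vision.read_camera(name): name is "side" or "top"; returns a dict with "pixels" (420x560x3 uint8, red, green, blue), "depth" (420x560 float32, m along the optical axis (not along the pixel's ray), 0 where there is no reading), "mtx" (3x3 intrinsics, pixels), "T" (4x4, takes a point from camera to world coordinates). Camera axes: x right, y up, looking along -z (the intrinsics and any distortion apply to the point x, -y, -z); pixel columns grow to the right and rows downward; lengths in m; the calibration is good to about 2 mm. A picture is of the moment at which its call begins.
- workorder.hand_in(): hands the job in, once; it reports no verdict.
Trained networks look in a picture, given as the dict that the camera call returned (one of the last four; its "shot" number tells which), for a name from the list of things; names that differ only in an ending like _2 or _b are one class to them, and where a whole thing is asked for, a point or a joint stands for the part that bears it (a point fixed in the world has none). Each returns a list of dicts, best first, with "confidence" (0 to 1); they miss things now and then, are a little off and sometimes report something else, mostly with a low value. They report only what shows in the picture. A call takes as long as a camera call. They do not tell look-alikes from the thing itself.
- silhouettes(picture, label): "mask" (420x560 bool, what is visible of it) and "location" ([column, row] in pixels, amid what is visible of it).
- tip_of(picture, label): "location" ([column, row] in pixels: a listed point, or the origin of a listed thing).
The state is a dict: "clock": time; "joint_pos": joint angles; "qvel": joint speeds; "tau": joint torques, N m; "tcp_pos": TCP position; "orientation": TCP orientation; "wrist_force": force on the tool from outside, world axes, zero at the start; "ft_torque": the same for the moment, N m; "finger_gap": finger opening in m.
Only numpy, scipy, OpenCV 4.12 (cv2) and the standard library are available. Lean on these libraries where they do the work, as an engineer would, in place of code of your own. Each camera call takes 0.05 s, during which the arm holds its last target.

## Task

The piece in the ring box has been tested. On the sample rack in front of the monitor, flip the hinged tag in front of the bay that holds the ring box all the way over its axle, until it lies flat towards the ring box with its bar-marked face up. Only push and press with the fingertips or the outside of the fingers, never pinch a tag, and leave the other two tags and all three samples where they are.

Things in the scene. Friction and masses are not known exactly. Their poses are not given: they have to be found in the camera images.
- rack: Sample rack, fixed: grey base plate 190 (x) x 325 (y) x 12 mm thick. Origin at the centre of its underside on the desk; +x points away from the robot (turned up to 0.25 rad), +y to the robot's left. Near half: three hinged tags, 105 mm apart along y. Far half: three bays 70 mm deep, 8 mm ribs between, a sample in each; a bay's tag is the one straight in front of it.
- tag_left (a joint): Angle of the left-hand (+y) tag about its level axle (along the rack's y): 0 = blade level towards the robot (rack -x), ring mark up; pi/2 = blade upright; pi = blade level towards the bay (rack +x), bar mark up; stops at 0 and pi. Starts at 0 to 0.25. Stiff hinge: it stays at any angle where it is left; about 1 N on blade or tail turns it.
- left_axle (a point): Middle of the left-hand (+y) tag's axle, 75 mm above the desk. Hub 12 mm thick, between two posts 16 (x) x 6 mm, 58 mm apart inside, tops 8 mm above the axle. Opposite the blade and in line with it a metal thumb tail, 32 wide, 6 thick, reaches 40 mm from the axle (towards the bay at angle 0); pressing it down swings the blade up, and it passes freely under the axle.
- left_tip (a point): Middle of the free edge of the left-hand (+y) tag's white blade, 62 mm from the axle; moves with the tag. The blade is 50 mm wide and 6 mm thick.
- left_bay (a point): Centre of the floor of the left-hand (+y) bay, 12 mm above the desk, 90 mm beyond that tag's axle.
- tag_mid (a joint): Angle of the middle tag about its level axle (along the rack's y): 0 = blade level towards the robot (rack -x), ring mark up; pi/2 = blade upright; pi = blade level towards the bay (rack +x), bar mark up; stops at 0 and pi. Starts at 0 to 0.25. Stiff hinge: it stays at any angle where it is left; about 1 N on blade or tail turns it.
- mid_axle (a point): Middle of the middle tag's axle, 75 mm above the desk. Hub 12 mm thick, between two posts 16 (x) x 6 mm, 58 mm apart inside, tops 8 mm above the axle. Opposite the blade and in line with it a metal thumb tail, 32 wide, 6 thick, reaches 40 mm from the axle (towards the bay at angle 0); pressing it down swings the blade up, and it passes freely under the axle.
- mid_tip (a point): Middle of the free edge of the middle tag's white blade, 62 mm from the axle; moves with the tag. The blade is 50 mm wide and 6 mm thick.
- mid_bay (a point): Centre of the floor of the middle bay, 12 mm above the desk, 90 mm beyond that tag's axle.
- tag_right (a joint): Angle of the right-hand (-y) tag about its level axle (along the rack's y): 0 = blade level towards the robot (rack -x), ring mark up; pi/2 = blade upright; pi = blade level towards the bay (rack +x), bar mark up; stops at 0 and pi. Starts at 0 to 0.25. Stiff hinge: it stays at any angle where it is left; about 1 N on blade or tail turns it.
- right_axle (a point): Middle of the right-hand (-y) tag's axle, 75 mm above the desk. Hub 12 mm thick, between two posts 16 (x) x 6 mm, 58 mm apart inside, tops 8 mm above the axle. Opposite the blade and in line with it a metal thumb tail, 32 wide, 6 thick, reaches 40 mm from the axle (towards the bay at angle 0); pressing it down swings the blade up, and it passes freely under the axle.
- right_tip (a point): Middle of the free edge of the right-hand (-y) tag's white blade, 62 mm from the axle; moves with the tag. The blade is 50 mm wide and 6 mm thick.
- right_bay (a point): Centre of the floor of the right-hand (-y) bay, 12 mm above the desk, 90 mm beyond that tag's axle.
- ring_box_mid (a point): Centre of the closed, dark, square-edged velvet ring box, 60 x 52 x 42 mm high, loose in one of the three bays (which one varies). It marks the bay to work on.
- weight_200_mid (a point): Centre of a round brass weight with a knob, 30 mm in diameter, 34 mm high, loose in another bay.
- loupe_mid (a point): Centre of a small folding loupe, 24 x 38 x 18 mm high, loose in the remaining bay.
Mind the look-alikes: they are no part of the job. What is shaped like the part that bears ring_box_mid but orange is not meant.

How it is judged:
By the outcome, as a careful person would: the job done as asked, in the order asked, and still so for the second after the job is handed in, with the robot touching nothing.
It also fails if it takes over 45 s, if anything falls off the work surface, if the arm or the gripper's body presses on something with over 40 N, if the wrist force passes 120 N, or if a joint passes its speed limit or range.

## Working session

There is one attempt and no reset: what is moved stays moved. The work goes in short steps, Python scripts to look and compute and a shell command to move; the robot and the scene stay as the last step left them, time stands still between calls to the robot, and variables do not carry over. Pictures are saved under pics/ and viewed, and the job is handed in when it is done.

```bash
mkdir -p pics; ls; cat > h.py <<'E'
import numpy as np, cv2
from workcell import get_state, vision, workorder, silhouettes, tip_of
def px2w(p,c,r,z=None):
    K=p["mtx"];T=p["T"]
    ray=np.array([(c-K[0,2])/K[0,0],-(r-K[1,2])/K[1,1],-1.])
    if z is None:
        d=p["depth"][int(round(r)),int(round(c))]; return (T@np.r_[ray*d,1])[:3]
    R=T[:3,:3]@ray; o=T[:3,3]; return o+R*(z-o[2])/R[2]
def w2px(p,w):
    K=p["mtx"]; q=np.linalg.inv(p["T"])@np.r_[w,1]
    return np.array([K[0,2]+K[0,0]*q[0]/-q[2], K[1,2]+K[1,1]*(-q[1])/-q[2]])
def save(p,n): cv2.imwrite("pics/"+n,p["pixels"][:,:,::-1])
E
python3 - <<'E'
from h import *
s=get_state(); print(s)
for n in("top","side"):
    p=vision.read_camera(n); save(p,n+"0.png"); print(n,p["T"].round(3).tolist(),p["mtx"].tolist(),[k for k in p])
    for l in ["ring_box_mid","weight_200_mid","loupe_mid","left_axle","mid_axle","right_axle","left_tip","mid_tip","right_tip","left_bay","mid_bay","right_bay","rack"]:
        for d in tip_of(p,l)[:2]:
            c,r=d["location"]; print(l,round(d["confidence"],2),np.round([c,r],1),px2w(p,c,r).round(3), px2w(p,c,r,.075).round(3))
E
```

```text
pics
{'clock': 0.0, 'joint_pos': array([1.16339147e+00, 3.13987700e-01, 4.49828896e-02, 1.30362883e+00,
       1.19729915e-05, 1.43118307e+00]), 'qvel': array([ 0.00167883,  0.00162863,  0.00090833,  0.00014573, -0.00201727,
        0.0009246 ]), 'tau': array([-1.37457471e-03, -4.80625212e+01,  2.98536712e+01,  1.95528113e-02,
       -6.87603233e-05, -1.27309380e-05]), 'tcp_pos': array([0.15195099, 0.55401881, 0.23041772]), 'orientation': array([-2.53904357e-04,  1.33496022e-01,  9.91048923e-01, -8.82893890e-04]), 'wrist_force': array([-0.3962995 , -0.38288923,  0.23899013]), 'ft_torque': array([-0.05369773, -0.02259922, -0.00715043]), 'finger_gap': 0.08533745495295765}
top [[-0.131, 0.969, -0.212, 0.361], [-0.991, -0.126, 0.034, 0.287], [0.007, 0.215, 0.977, 0.985], [0.0, 0.0, 0.0, 1.0]] [[525.0922168215861, 0.0, 277.07901620527826], [0.0, 525.0922168215861, 204.04320433844651], [0.0, 0.0, 1.0]] ['pixels', 'depth', 'mtx', 'T', 'shot']
ring_box_mid 0.78 [368.5 178.4] [0.59  0.081 0.054] [0.584 0.086 0.075]
ring_box_mid 0.69 [175.2 185.6] [0.624 0.436 0.044] [0.616 0.431 0.075]
weight
[... 1618 characters left out ...]
 [0.577 0.143 0.075]
left_axle 0.96 [263.5 204.2] [0.533 0.292 0.079] [0.535 0.296 0.075]
mid_axle 0.56 [277.5 243.8] [0.519 0.19  0.08 ] [0.52  0.195 0.075]
right_axle 0.64 [299.7 290.3] [0.513 0.088 0.079] [0.514 0.092 0.075]
right_axle 0.37 [327.8 258.8] [0.604 0.174 0.029] [0.581 0.135 0.075]
left_tip 0.86 [226.8 206. ] [0.498 0.401 0.   ] [0.474 0.314 0.075]
mid_tip 0.86 [241.8 245.8] [0.462 0.199 0.087] [0.466 0.211 0.075]
right_tip 0.71 [256.6 289.9] [0.452 0.103 0.089] [0.456 0.115 0.075]
left_bay 0.71 [307.1 224.1] [0.614 0.279 0.017] [0.584 0.22  0.075]
mid_bay 0.86 [327.8 260.9] [0.6   0.168 0.031] [0.579 0.131 0.075]
rack 0.89 [293.  275.5] [0.515 0.119 0.079] [0.517 0.122 0.075]
```

View pics/top0.png

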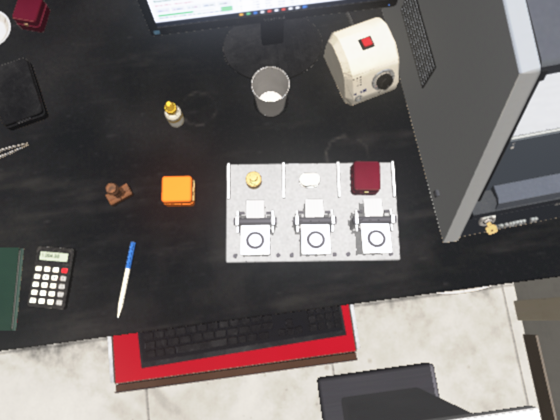

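View pics/side0.png

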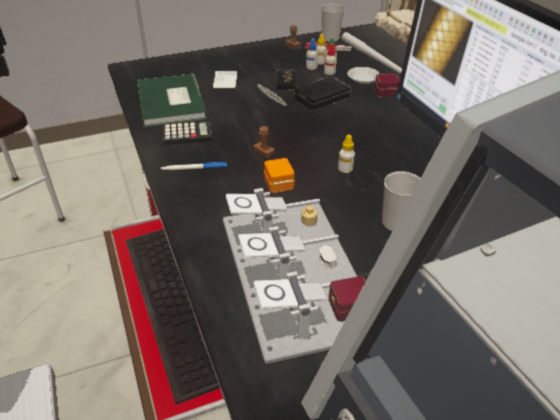

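The maroon ring box is in the right-hand bay (top view 368,178). The orange one outside the rack (175,186) is the look-alike. Next I'll measure the right tag, the rack yaw and the tall instrument on the right.

```bash
cat > m.py <<'E'
from h import *
def cloud(p,st=1):
    r,c=np.mgrid[0:420:st,0:560:st]; d=p["depth"][::st,::st]; K=p["mtx"]
    X=np.stack([(c-K[0,2])/K[0,0]*d,-(r-K[1,2])/K[1,1]*d,-d,np.ones_like(d)],-1)
    W=X@p["T"].T; W[d<=0]=np.nan; return W[...,:3]
E
python3 - <<'E'
from m import *
for n in("top","side"):
    p=vision.read_camera(n); W=cloud(p)
    x,y,z=W[...,0],W[...,1],W[...,2]
    # height map of max z in 3cm cells
    print(n)
    for xx in np.arange(.3,.85,.05):
        print(round(xx,2),[ (lambda m: round(float(np.nanpercentile(z[m],98)),2) if m.sum()>3 else None)((abs(x-xx)<.025)&(abs(y-yy)<.025)) for yy in np.arange(-.25,.36,.05)])
    # rack plate top outline
    hsv=cv2.cvtColor(p["pixels"],cv2.COLOR_RGB2HSV)
    m=(abs(z-.012)<.006)&(hsv[...,2]>110)&(hsv[...,1]<40)&(x>.38)&(x<.75)&(y>-.05)&(y<.42)
    m=cv2.morphologyEx(m.astype(np.uint8),cv2.MORPH_OPEN,np.ones((3,3)))
    k,l,stt,_=cv2.connectedComponentsWithStats(m); b=1+np.argmax(stt[1:,4])
    pts=W[...,:2][m>0]
    rect=cv2.minAreaRect((pts*1000).astype(np.float32)); print("rack",rect)
    mw=(hsv[...,2]>200)&(hsv[...,1]<30)&(z>.06)&(z<.12)
    for d in silhouettes(p,"right_tip")[:2]: print(d["confidence"],d["location"],d["mask"].sum(),np.nanmedian(W[d["mask"]],axis=0))
    for l in ("tag_right","ring_box_mid"):
        for d in silhouettes(p,l)[:4]:
            q=W[d["mask"]]; print(l,round(d["confidence"],2),d["location"],d["mask"].sum(),np.nanpercentile(q,[2,50,98],axis=0).round(3).tolist())
c=p["pixels"]
E
```

```text
top
0.3 [-0.77, -0.77, -0.77, -0.77, -0.77, -0.77, None, -0.18, -0.17, -0.17, -0.17, -0.17, -0.17]
0.35 [0.0, 0.0, 0.0, 0.0, 0.0, 0.0, 0.0, 0.0, -0.0, -0.0, -0.0, -0.0, -0.0]
0.4 [0.0, 0.0, 0.0, 0.0, 0.0, 0.0, 0.0, 0.0, 0.0, 0.0, 0.0, 0.0, 0.0]
0.45 [0.0, 0.03, 0.03, 0.08, 0.06, 0.0, 0.09, 0.09, 0.01, 0.09, 0.01, 0.09, 0.01]
0.5 [0.1, 0.16, 0.16, 0.16, 0.2, 0.0, 0.08, 0.09, 0.08, 0.09, 0.08, 0.09, 0.09]
0.55 [None, 0.22, 0.27, 0.28, 0.34, 0.0, 0.07, 0.07, 0.07, 0.08, 0.08, 0.08, 0.08]
0.6 [None, None, 0.27, 0.42, 0.42, 0.02, 0.06, 0.06, 0.03, 0.03, 0.02, 0.05, 0.02]
0.65 [None, 0.27, 0.27, 0.43, 0.43, 0.0, 0.01, 0.01, 0.02, 0.01, 0.02, 0.04, 0.02]
0.7 [None, None, None, 0.43, 0.43, 0.0, 0.0, 0.0, 0.0, 0.0, 0.0, 0.0, 0.0]
0.75 [None, None, None, None, 0.37, 0.32, 0.08, 0.08, 0.0, 0.09, 0.09, 0.0, 0.0]
0.8 [None, None, None, None, 0.15, 0.29, 0.12, 0.11, 0.0, 0.09, 0.09, 0.0, 0.0]
rack ((550.8130493164062, 189.2157745361328), (325.42987060546875, 190.4093780517578), 83.37078857421875)
0.7 [375.9, 228.5] 1448 [0.49152933 0.09066093 0.08206619]
tag_right 0.74 [374.9, 230.9] 1419 [[0.449,
[... 918 characters left out ...]
 0.02, 0.04, 0.02]
0.7 [None, None, 0.27, 0.43, 0.44, None, None, None, 0.0, 0.0, 0.0, 0.0, 0.0]
0.75 [None, None, None, 0.27, 0.29, None, None, None, None, 0.09, 0.09, 0.0, 0.0]
0.8 [None, None, None, None, None, None, None, None, None, None, 0.09, -0.0, 0.0]
rack ((551.7759399414062, 189.23175048828125), (326.3158264160156, 190.15777587890625), 83.32262420654297)
0.85 [289.0, 290.5] 1571 [0.49195784 0.08785316 0.08109142]
0.47 [284.2, 273.2] 14273 [0.51294414 0.17143153 0.01177135]
tag_right 0.77 [284.0, 291.7] 1637 [[0.451, 0.066, 0.067], [0.491, 0.087, 0.081], [0.546, 0.116, 0.09]]
ring_box_mid 0.66 [277.5, 175.2] 821 [[0.594, 0.403, -0.001], [0.614, 0.413, 0.034], [0.641, 0.455, 0.042]]
```

```bash
python3 -m inch '[[0,0,0,0,0,-8.5,0],[-3.15,-3,0,0,0,0,0],[-3.15,-3,0,0,0,0,0],[-3.15,-3,0,0,0,0,0],[-3.15,-3,0,0,0,0,0]]' 40
python3 -m inch '[[-3.15,-3,0,0,0,0,0],[-3.15,-3,0,0,0,0,0],[-3.15,-3,0,0,0,0,0],[-3.15,-3,0,0,0,0,0],[-3.15,-3,0,0,0,0,0]]'
```

```text
clock: 2.3
tcp_pos: [0.2637, 0.4192, 0.2314]
orientation: [0.0, 0.059, 0.998, 0.0]
wrist_force: [0.7, 0.2, 0.6]
finger_gap: 0.0123
clock: 2.8
tcp_pos: [0.4024, 0.2512, 0.2316]
orientation: [0.0, 0.06, 0.998, 0.0]
wrist_force: [0.3, 0.5, -0.2]
finger_gap: 0.0
```

```bash
python3 -m inch '[[-3.15,-3,0,0,0,0,0],[-3.15,-3,0,0,0,0,0],[-3.15,-3,0,0,0,0,0],[-3.15,-3,2,0,0,0,0],[-3.15,-3,4,0,0,0,0]]'
python3 -m inch '[[0,0,2,0,0,0,0],[0,0,2,0,0,0,0],[0,0,1,0,0,0,0],[0,0,0,0,0,0,0]]'
python3 - <<'E'
from m import *
for n in("top","side"):
    p=vision.read_camera(n); save(p,n+"1.png"); print(n,w2px(p,get_state()["tcp_pos"]))
    a=p["pixels"][150:330,200:460] if n=="top" else p["pixels"][170:370,200:460]
    cv2.imwrite("pics/c"+n+"1.png",cv2.resize(a,None,fx=3,fy=3)[:600,:,::-1])
E
```

```text
clock: 3.3
tcp_pos: [0.5392, 0.0882, 0.1793]
orientation: [0.003, 0.06, 0.998, 0.0]
wrist_force: [1.0, 0.0, 0.1]
finger_gap: 0.0001
clock: 3.7
tcp_pos: [0.5346, 0.0901, 0.1261]
orientation: [-0.001, 0.06, 0.998, -0.0]
wrist_force: [-0.6, 0.2, 0.5]
finger_gap: -0.0001
top [376.34193702 198.49760159]
side [315.60167323 261.47614937]
```

View pics/ctop1.png

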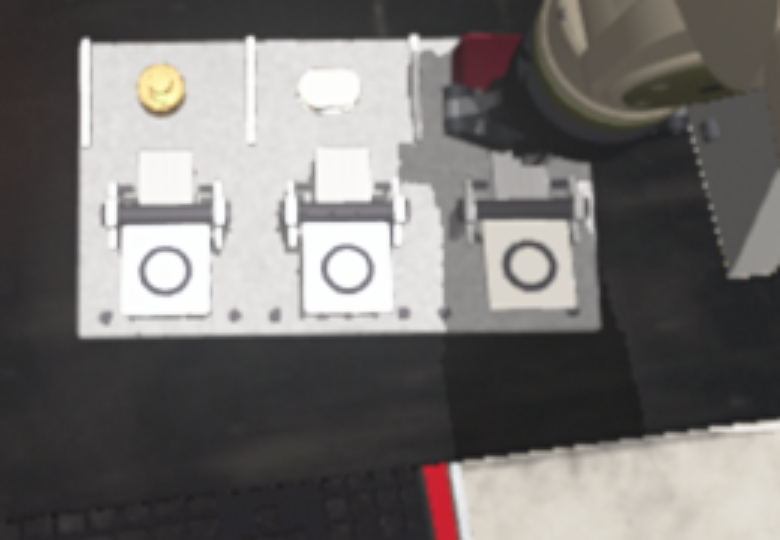

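View pics/cside1.png

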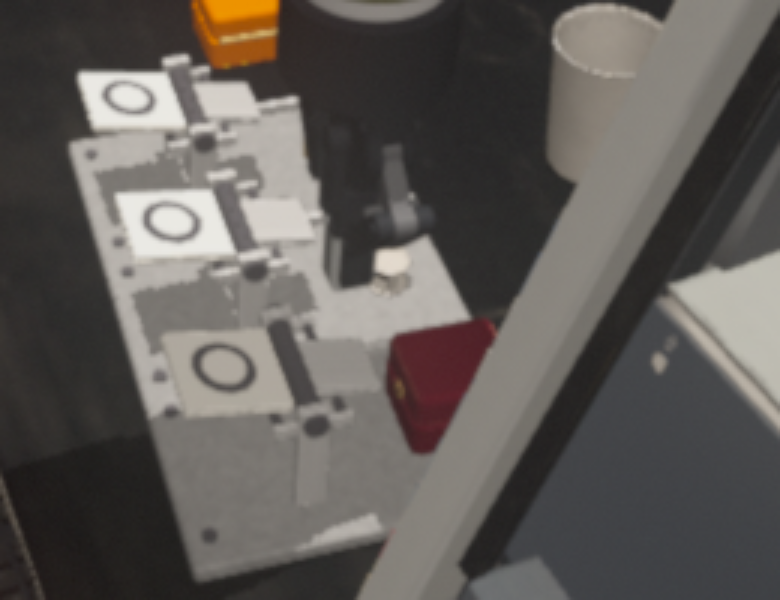

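```bash
python3 -m inch '[[-0.6,-0.5,1,0,0,0,0],[0,0,1.5,0,0,0,0],[0,0,1.5,0,0,0,0],[0,0,0.5,0,0,0,0],[0,0,0,0,0,0,0]]'

```

```text
clock: 4.3
tcp_pos: [0.5409, 0.0844, 0.082]
orientation: [-0.0, 0.06, 0.998, -0.0]
wrist_force: [0.7, -0.7, 0.0]
finger_gap: 0.0002
```

```bash
python3 -m inch '[[0,0,0.7,0,0,0,0],[0,0,0.7,0,0,0,0],[0,0,0.7,0,0,0,0],[0,0,0,0,0,0,0]]'
python3 -m inch '[[0,0,0.5,0,0,0,0],[0,0,0.4,0,0,0,0],[0,0,0,0,0,0,0]]'
python3 - <<'E'
from m import *
for n in("top","side"):
    p=vision.read_camera(n); save(p,n+"2.png"); print(n,w2px(p,get_state()["tcp_pos"]))
    a=p["pixels"][150:330,200:460] if n=="top" else p["pixels"][170:370,200:460]
    cv2.imwrite("pics/c"+n+"2.png",cv2.resize(a,None,fx=3,fy=3)[:600,:,::-1])
    for d in tip_of(p,"right_tip")[:2]: print(d["confidence"],d["location"],px2w(p,*d["location"]))
E
```

```text
clock: 4.7
tcp_pos: [0.5407, 0.0845, 0.0605]
orientation: [-0.001, 0.06, 0.998, 0.0]
wrist_force: [-0.6, 0.6, -0.2]
finger_gap: 0.0001
clock: 5.0
tcp_pos: [0.5409, 0.0845, 0.0519]
orientation: [-0.0, 0.06, 0.998, 0.0]
wrist_force: [-0.6, 0.3, 0.9]
finger_gap: -0.0001
top [371.09895497 204.50204232]
0.67 [380.3, 233.3] [0.47766766 0.09155079 0.1168171 ]
side [317.50828215 298.85374914]
0.59 [268.1, 270.3] [0.50753338 0.2033651  0.00973486]
```

View pics/cside2.png

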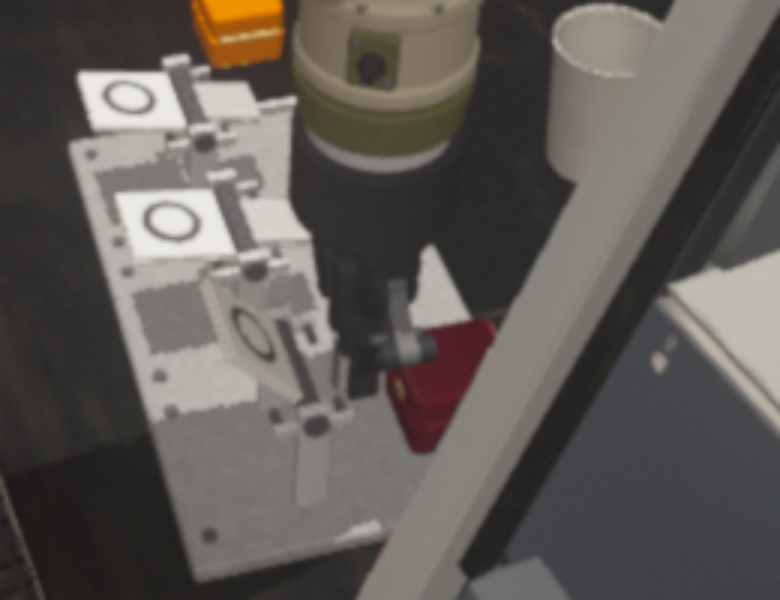

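```bash
python3 -m inch '[[0,0,-3,0,0,0,0],[0,0,-4,0,0,0,0],[0,0,-4,0,0,0,0],[0,0,-2,0,0,0,0],[3,0,0,0,0,0,0]]'
python3 -m inch '[[3.5,0,0,0,0,0,0],[3.6,0,0,0,0,0,0],[0,0,0,0,0,0,0],[0,0,0,0,0,0,0]]'

```

```text
clock: 5.7
tcp_pos: [0.5164, 0.0876, 0.1865]
orientation: [0.005, 0.06, 0.998, 0.0]
wrist_force: [-0.2, 0.6, -0.1]
finger_gap: -0.0005
clock: 6.1
tcp_pos: [0.4406, 0.0966, 0.183]
orientation: [0.001, 0.059, 0.998, 0.0]
wrist_force: [0.4, 0.0, 0.5]
finger_gap: -0.0003
```

```bash
python3 -m inch '[[0,0,3,0,0,0,0],[0,0,3,0,0,0,0],[0,0,2.6,0,0,0,0],[0,0,0,0,0,0,0]]'
python3 -m inch '[[-1.5,0,0,0,0,0,0],[-1.5,0,0,0,0,0,0],[-1.5,0,0,0,0,0,0],[-1.5,0,0,0,0,0,0],[0,0,0,0,0,0,0]]'
python3 - <<'E'
from m import *
for n in("side",):
    p=vision.read_camera(n); 
    a=p["pixels"][150:330,200:460] if n=="top" else p["pixels"][170:370,200:460]
    cv2.imwrite("pics/c"+n+"3.png",cv2.resize(a,None,fx=3,fy=3)[:600,:,::-1])
E
```

```text
clock: 6.5
tcp_pos: [0.4394, 0.0962, 0.0936]
orientation: [-0.003, 0.06, 0.998, -0.0]
wrist_force: [-0.1, -0.3, 0.4]
finger_gap: -0.0001
clock: 7.0
tcp_pos: [0.5039, 0.089, 0.0979]
orientation: [0.002, 0.06, 0.998, 0.0]
wrist_force: [-0.7, 0.2, 0.1]
finger_gap: -0.0002
```

View pics/cside3.png

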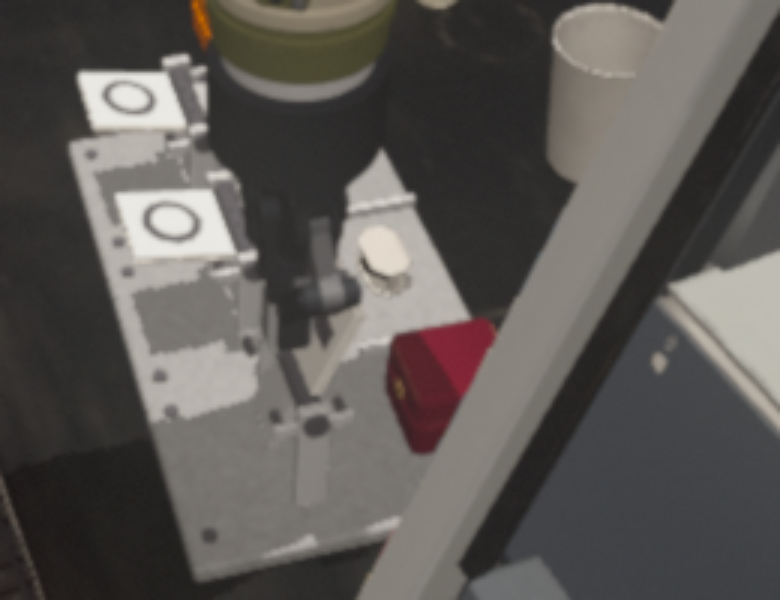

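```bash
python3 -m inch '[[-1.5,0,0,0,0,0,0],[-1.5,0,0,0,0,0,0],[-1.5,0,0,0,0,0,0],[0,0,0,0,0,0,0]]'
python3 -m inch '[[0,0,0.8,0,0,0,0],[0,0,0.6,0,0,0,0],[0,0,0.4,0,0,0,0],[0,0,0,0,0,0,0]]'

```

```text
clock: 7.45
tcp_pos: [0.5466, 0.0838, 0.0971]
orientation: [0.001, 0.06, 0.998, 0.0]
wrist_force: [0.1, 0.6, -0.5]
finger_gap: 0.0001
clock: 7.85
tcp_pos: [0.5439, 0.0841, 0.0781]
orientation: [-0.001, 0.06, 0.998, -0.0]
wrist_force: [-0.2, -0.4, -0.7]
finger_gap: 0.0001
```

```bash
python3 -m inch '[[-0.5,0,0.1,0,0,0,0],[0,0,0.15,0,0,0,0],[0,0,0,0,0,0,0]]'
python3 -m inch '[[0,0,0.15,0,0,0,0],[0,0,0,0,0,0,0]]'

```

```text
clock: 8.15
tcp_pos: [0.5471, 0.0839, 0.0775]
orientation: [-0.002, 0.059, 0.998, 0.0]
wrist_force: [-11.4, 1.3, 19.5]
finger_gap: -0.0002
clock: 8.35
tcp_pos: [0.5472, 0.0839, 0.0772]
orientation: [-0.002, 0.059, 0.998, 0.0]
wrist_force: [-13.2, 0.1, 28.3]
finger_gap: 0.0001
```

Firm contact against the stop at z = 77 mm (28 N). I'll lift, retreat and check.

```bash
python3 -m inch '[[0,0,-1,0,0,0,0],[0,0,-3,0,0,0,0],[0,0,-4,0,0,0,0],[0,0,-4,0,0,0,0],[3,3,0,0,0,0,0]]'
python3 -m inch '[[3,4,0,0,0,0,0],[3,4,0,0,0,0,0],[3,4,0,0,0,0,0],[2,4,0,0,0,0,0],[0,4,0,0,0,0,0]]'
python3 -m inch '[[0,4,0,0,0,0,0],[0,4,0,0,0,0,0],[0,4,0,0,0,0,0],[0,0,0,0,0,0,0]]'
python3 - <<'E'
from m import *
for n in("top","side"):
    p=vision.read_camera(n); save(p,n+"4.png"); W=cloud(p)
    a=p["pixels"][150:330,200:460] if n=="top" else p["pixels"][170:370,200:460]
    cv2.imwrite("pics/c"+n+"4.png",cv2.resize(a,None,fx=3,fy=3)[:600,:,::-1])
    rel=W-np.array([.510,.088,.075]); u=rel[...,0]*.9933-rel[...,1]*.1157; v=rel[...,0]*.1157+rel[...,1]*.9933
    for lo in range(10,60,10):
        m=(u*1000>lo)&(u*1000<lo+10)&(abs(v)<.02)&(rel[...,2]>-.01); print(lo,m.sum(),(np.median(rel[...,2][m])*1000).round(1))
    for l in ("left_tip","mid_tip","right_tip","ring_box_mid","weight_200_mid","loupe_mid"):
        for d in tip_of(p,l)[:2]: print(l,round(d["confidence"],2),d["location"],px2w(p,*d["location"]).round(3))
E
```

```text
clock: 8.85
tcp_pos: [0.5299, 0.1149, 0.2001]
orientation: [0.006, 0.062, 0.998, 0.0]
wrist_force: [-0.3, 0.8, 0.9]
finger_gap: -0.0002
clock: 9.35
tcp_pos: [0.4354, 0.33, 0.1946]
orientation: [-0.001, 0.059, 0.998, -0.0]
wrist_force: [1.7, 0.1, 0.5]
finger_gap: 0.0002
clock: 9.75
tcp_pos: [0.4525, 0.4517, 0.1928]
orientation: [-0.0, 0.058, 0.998, 0.001]
wrist_force: [0.0, 0.4, -0.5]
finger_gap: -0.0
10 129 2.6
20 128 2.9
30 122 2.9
40 120 2.7
50 123 2.7
left_tip 0.93 [253.2, 257.5] [0.477 0.31  0.013]
mid_tip 0.69 [316.4, 253.4] [0.461 0.2   0.088]
right_tip 0.72 [371.8, 183.3] [0.58  0.076 0.051]
ring_box_mid 0.96 [366.1, 176.2] [0.594 0.085 0.056]
ring_box_mid 0.9 [175.3, 188.5] [0.62  0.437 0.041]
weight_200_mid 0.49 [251.4, 179.3] [0.619 0.295 0.042]
weight_200_mid 0.39 [313.4, 180.4] [0.605 0.179 0.029]
10 145 1.6
20 140 1.6
30 139 2.2
40 136 2.1
50 142 1.6
left_tip 0.75 [227.9, 202.8] [0.475 0.308 0.087]
left_tip 0.51 [277.4, 243.0] [0.52  0.193 0.078]
mid_tip 0.88 [241.8, 245.0] [0.462 0.198 0.089]
right_tip 0.68 [338.7, 281.0] [0.587 0.105 0.052]
right_tip 0.32 [228.9, 202.8] [0.475 0.304 0.09 ]
ring_box_mid 0.88 [347.8, 301.4] [0.582 0.065 0.05 ]
ring_box_mid 0.56 [280.5, 175.1] [0.614 0.409 0.039]
weight_200_mid 0.7 [306.6, 213.7] [0.615 0.287 0.035]
loupe_mid 0.87 [325.7, 254.0] [0.606 0.187 0.028]
```

View pics/ctop4.png

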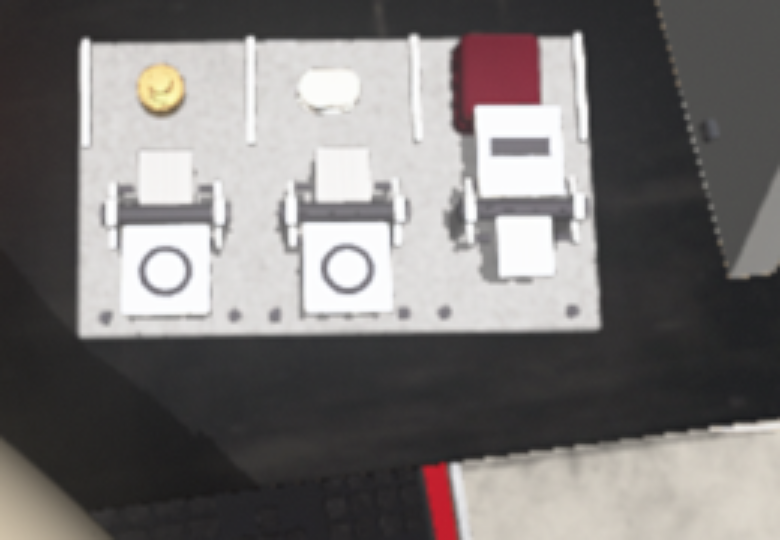

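View pics/cside4.png

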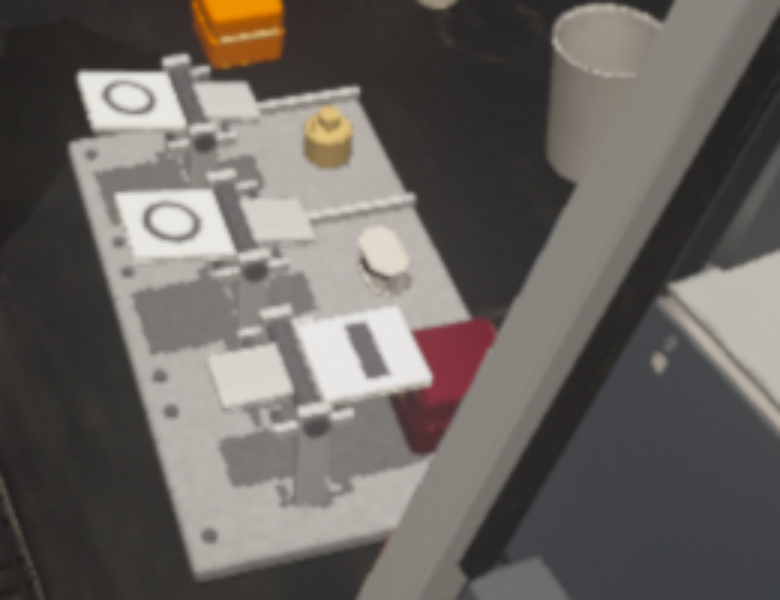

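The blade lies flat, level within 1 mm from 10 to 60 mm out, with its bar mark up. The box, the other samples and the other tags look unmoved, so I'll hand in.

```bash
python3 - <<'E'
from h import *
print(get_state()["qvel"].round(3)); print(workorder.hand_in())
E
```

```text
[0.004 0.003 0.002 0.001 0.    0.001]
the job is handed in; nothing more can be done
None
```

I flipped the right-hand tag, in front of the maroon ring box, fully over its axle, and handed the job in at about 10 s on the robot's clock. The orange look-alike was left alone.

- **How:** With the fingers closed, I pressed the tail down, which raised the blade to about 52°. I then pushed the blade over from the robot side and pressed it onto its stop with 28 N downward. Nothing was pinched.
- **Tag:** In the last pictures the bar mark is up. The blade's height is constant to within 1 mm from 10 to 60 mm out, about 2–3 mm above axle height, as a level 6 mm blade should be.
- **Rest of the scene:** The ring box, weight, loupe and other two tags look unmoved in both views, and the gripper was well clear.
- **Checks that disagreed:** Some of the networks' points were off. The depth read at the right tip landed on the box top or the floor past the blade's edge, and the top view gave a weak second "weight" on the loupe. I relied on the depth profile and the pictures for those.

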